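# Set the sprung trim holder to its middle stop

## Task

The trim holder bolted to the blue bench is standing wide open. Get it ready for the black trim strip: with the fingertips, push the orange plate so that the sprung slide runs past its stop pin, then let go so the slide springs back and latches on the pin in the middle position. Do not drive the yellow jaw into the fixed grey jaw, let the pin work by itself without touching it or its black knob, and leave the strip, tin, sanding block and putty knife where they are: nothing is to be picked up.

Things in the scene. Friction and masses are not known exactly. Their poses are not given: they have to be found in the camera images.
- jig: Trim holder, bolted down. Aluminium base plate 250 x 110 x 12 mm (x, y, z); origin at the centre of its underside on the bench. +x is the way the slide is pushed, +y the stop pin's side. Guide rails, tops at 30 mm, run along y = +/-38 mm. Dark pin housing, top at 34 mm, at x = +20, y = +42 to +68 mm; the knob reaches y = +94 mm with the pin pushed out.
- slide (a joint): Slide travel in m: 0 = open, at rest; 0.035 = latched on the pin (middle); 0.070 = jaws meet. A spring drives it back: 4 N at 0, 7 N at 0.035, 10 N at 0.070; the pin adds up to 5 N from 0.003 to 0.035, then the push falls away suddenly. Past 0.038 the pin has snapped in behind the brass catch tooth and, let go, the slide returns to 0.035; let go sooner, to 0.
- push_slide: The sprung slide: steel bar 40 mm wide with the orange push plate at its near end and the yellow jaw at its far end. Origin at the jig's origin when the travel is 0, axes as the jig's; it moves along the jig's x. Orange plate (its geom is push_slide_c4): 12 mm thick (x), 64 mm wide (y), from 14 to 80 mm above the bench, its -x face at x = -122 mm; it is pushed on that face towards +x.
- push_face (a point): Centre of the pushing area on the -x face of the orange plate, 60 mm above the bench. Open bench lies before it.
- moving_jaw (a point): Centre of the black rubber face of the yellow jaw (80 mm wide, top 65 mm above the bench) at the far end of the slide; looks to the jig's +x. Rides with the slide.
- fixed_jaw (a point): Centre of the face of the fixed grey jaw (90 mm wide, top 65 mm above the bench); looks to the jig's -x, at x = +100 mm on the jig. The gap between the two jaw faces is 70 mm with the slide at 0 and 35 mm when latched.
- stop_pin (a joint): Sprung stop pin at the jig's +y side: 0 = fully in, behind or before the catch tooth; about 0.008 = pushed outwards by the passing tooth. Steel, 8 mm diameter, moves along the jig's y by itself.
- pin: Steel stop pin with a black knob (18 mm diameter, 16 mm long) on its outer end, axis along the jig's y at x = +20 mm, 23 mm above the bench. Origin at the pin's inner tip, 20 mm from the slide's centre line when in; the knob lies at 49 to 65 mm from the tip. Not to be touched.
- trim_strip: Bystander: loose black plastic trim strip of L section, 180 x 30 x 18 mm, lying beside the jig on its -y side. Origin at the centre of its underside, x along it.
- filler_tin: Bystander: loose upright filler tin, 72 mm diameter, 85 mm high, on the jig's +y side. Origin at the centre of its underside.
- sanding_block: Bystander: loose cork sanding block 90 x 50 x 30 mm on the jig's +y side. Origin at the centre of its underside.
- putty_knife: Bystander: loose putty knife, 190 mm long, wooden handle, on the jig's -y side beyond the trim strip.

How it is judged (in metres and radians):
On the way, in this order (a step that is already met when the one before it is completed fails the run):
1. the fingers push the orange plate until the slide is past the stop pin (travel over 38 mm) (value of joint slide above 0.038 m and contact force between the fingers and push_slide_c4 above 0.5 N), for 0.1 s.
2. the slide has sprung back onto the stop pin and nothing touches the plate (value of joint slide between 0.031 and 0.0375 m and value of joint stop_pin below 0.003 m and contact force between the fingers and push_slide_c4 below 0.1 N), for 0.3 s.
At the end, for the whole second after the job is handed in: The slide rests latched on its stop pin at the middle position (travel 31 to 37.5 mm), the pin fully in (within 3 mm), released and at rest (value of joint slide between 0.031 and 0.0375 m and velocity of joint slide between -0.005 and 0.005 m/s and value of joint stop_pin below 0.003 m); the robot touches nothing.
It fails at once if the yellow jaw is driven into the fixed jaw (gap under 3 mm) (value of joint slide above 0.067 m).
It fails at once if the robot touches the pin or its knob (contact force between the arm and pin above 0.5 N).
It fails at once if the fingers touch the pin or its knob (contact force between the fingers and pin above 0.5 N).
It fails at once if a bystander is moved by more than 20 mm or picked up (distance of any of trim_strip, filler_tin, sanding_block, putty_knife from where it was at the start of the episode above 0.02 m).
It also fails if it takes over 32 s, if anything falls off the work surface, if the arm or the gripper's body presses on something with over 40 N, if the wrist force passes 120 N, or if a joint passes its speed limit or range.

## Robot

A 6-joint arm with a two-finger parallel gripper is mounted at the origin on the work surface. World frame = base frame: x ahead of the robot, y to its left, z up, the work surface at z = 0. Lengths are in mm, angles in rad, forces in N, time in s.
With the tool pointing down it reaches from about 400 to 825 mm from the base axis. Payload 7 kg.
Tool frame: the origin (TCP) lies at the very end of the fingers, on their centre line; the grasp point (between the pads) lies 19 mm behind it; x points along the fingers, y is the direction in which the jaws open and shut, and the axes are right-handed (so a half turn about x gives the same grasp; the last joint's range is limited). The gripper opens to 85 mm and grips with 20 to 120 N. Pads are 22 mm wide; open, the fingers measure 114 mm over their backs; the gripper's body (76 mm by 85 mm) begins 54 mm behind the grasp point. The pads swing forward as they close: fully open they stand 13 mm farther back than shut.
Start: joints at [-0.818, 0.359, 0.012, 0, -1.224, -0.288], TCP at [302.536, -603.38, 231.302] pointing down, gripper open.
Joint ranges: [-3.07, 3.07], [-1.43, 2.12], [-1.02, 1.25], [-3.03, 1.67], [-3.05, -0], [-3.03, 3.03]. Speed limits (rad/s): [2.39, 2.39, 3.01, 3.14, 3.14, 3.14].

## Interface

Orientations are given as [roll, pitch, yaw] about the fixed x, y, z axes, in that order (R = Rz(yaw) Ry(pitch) Rx(roll)).
In Python, from cell import env, jaws, viewer, order, telemetry gives the robot as it stands. Calls block until the motion is done:
- env.move_pose(position, orientation): joint-space move of the TCP to a pose.
- env.move_linear(position, orientation=None, v=150, contact_N=None): straight line of the TCP; orientation=None keeps the orientation; v is the mean speed in mm/s. With contact_N (N) it stops when the force on the tool has changed by that much, and returns True; else False.
- env.move_j(angles): joint-space move.
- jaws.open_gripper() and jaws.gripper_close(grip_force=None): open the fingers fully, or close them until they stop; grip_force is the grip in N (None keeps the last).
- env.sleep(seconds).
- env.solve_ik(position, orientation): joint angles nearest the present ones, or None.
- viewer.snapshot(name): name is "side" or "top" or "wrist"; returns a dict with "pixels" (480x640x3 uint8, red, green, blue), "vfov" (degrees; the focal length in pixels is half the picture's height over the tangent of half this angle, whatever the lens; pixels are square), "cx", "cy" (the principal point, pixels), "extrinsics" (4x4, takes a point from camera to world coordinates). Camera axes: x right, y up, looking along -z (the intrinsics and any distortion apply to the point x, -y, -z); pixel columns grow to the right and rows downward; lengths in mm; the calibration is good to about 2 mm. A picture is of the moment at which its call begins. There is no depth.
A pose or a line that the arm cannot do raises env.PlanningError and nothing moves.
- order.finish_job(): hands the job in, once; it reports no verdict.
Readings, each from a call of its own:
- telemetry.read_clock(): time.
- telemetry.read_joint_positions(): joint angles.
- telemetry.read_joint_vel(): joint speeds.
- telemetry.read_tau(): joint torques, N m.
- telemetry.read_tcp_pos(): TCP position.
- telemetry.read_eef_rot(): TCP orientation.
- telemetry.read_force(): force on the tool from outside, world axes, zero at the start.
- telemetry.read_wrist_torque(): the same for the moment, N m.
- telemetry.read_finger_gap(): finger opening in mm.
Only numpy, scipy, OpenCV 4.12 (cv2) and the standard library are available. Lean on these libraries where they do the work, as an engineer would, in place of code of your own. Each camera call takes 0.05 s, during which the arm holds its last target.

## Working session

There is one attempt and no reset: what is moved stays moved. The work goes in short steps, each a Python script; the robot and the scene stay as the last script left them, time stands still between calls to the robot, and variables do not carry over. Pictures are saved under pics/ and viewed, and the job is handed in when it is done.

```bash
mkdir -p pics; ls; python3 - <<'E'
from cell import env, jaws, viewer, order, telemetry
import cv2, numpy as np
for n in ["top","side"]:
    s=viewer.snapshot(n); cv2.imwrite(f"pics/{n}0.png",s["pixels"][:,:,::-1])
    print(n,s["vfov"],s["cx"],s["cy"],np.round(s["extrinsics"],3).tolist(),[k for k in s])
print(telemetry.read_clock(),telemetry.read_eef_rot(),telemetry.read_force())
E
```

```text
pics
top 52.80241534528198 316.64674749808404 245.8135109152356 [[0.015, 0.997, -0.08, 522.198], [-1.0, 0.016, 0.011, 40.248], [0.012, 0.08, 0.997, 958.445], [0.0, 0.0, 0.0, 1.0]] ['pixels', 'vfov', 'cx', 'cy', 'extrinsics']
side 57.0992145727617 319.1562369723062 238.70356728880802 [[0.953, 0.167, -0.254, 393.511], [-0.304, 0.554, -0.775, -578.351], [0.012, 0.816, 0.579, 543.442], [0.0, 0.0, 0.0, 1.0]] ['pixels', 'vfov', 'cx', 'cy', 'extrinsics']
0.1 [1.65891065 1.56929726 2.1236028 ] [-0.16812429  0.36074176  0.17299022]
```

View pics/top0.png

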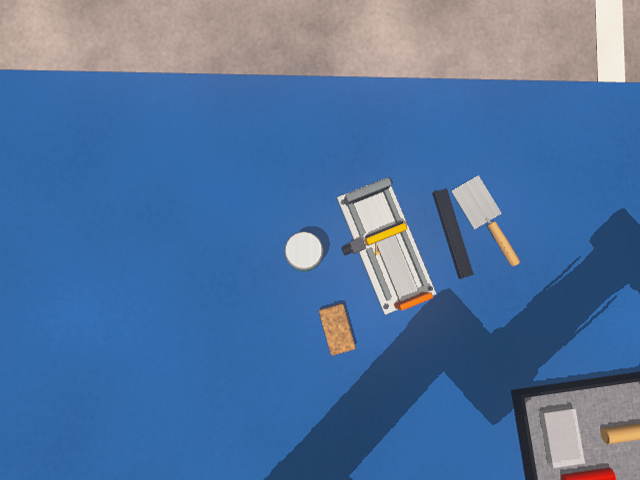

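View pics/side0.png

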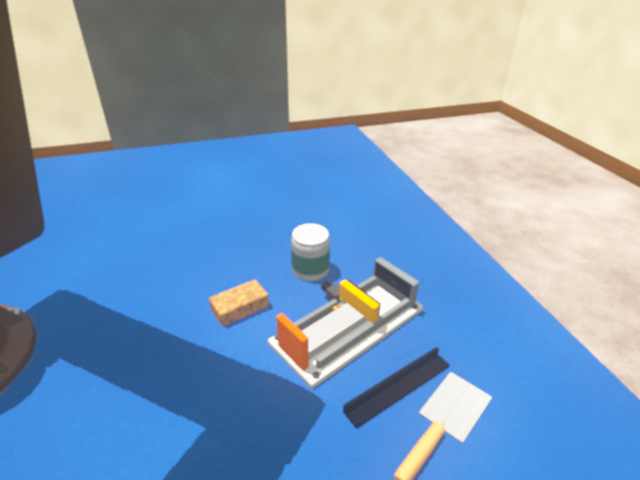

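The top view shows the jig around (387,245), with the orange plate at about (415,301) and the fixed jaw at (367,190). The tin is at (304,250), the block at (338,329) and the strip at (453,233). I'll enlarge both views.

```bash
python3 - <<'E'
import cv2
a=cv2.imread("pics/top0.png")[170:325,325:445]; cv2.imwrite("pics/top0c.png",cv2.resize(a,None,fx=3.8,fy=3.8,interpolation=2))
a=cv2.imread("pics/side0.png")[250:390,260:430]; cv2.imwrite("pics/side0c.png",cv2.resize(a,None,fx=4,fy=4,interpolation=2))
E
```

```text
(no output)
```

View pics/top0c.png

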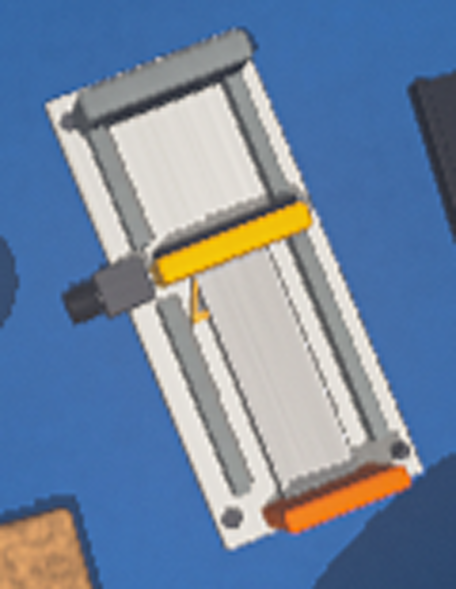

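View pics/side0c.png

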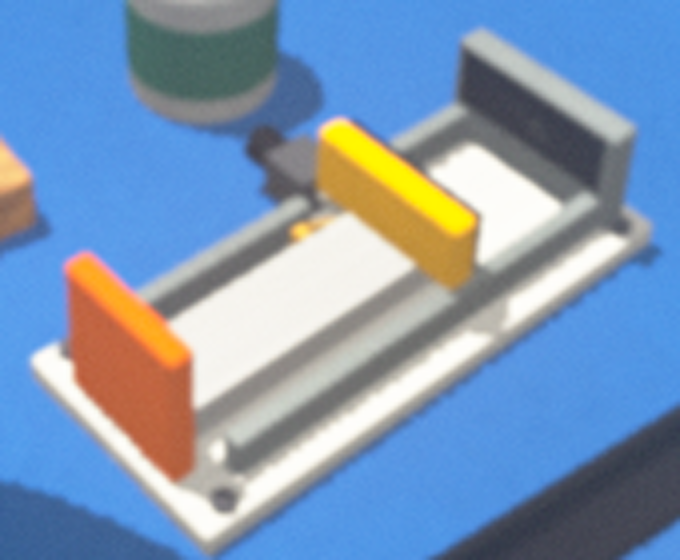

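```bash
cat > h.py <<'E'
import numpy as np
from scipy.optimize import least_squares
def K(s): return 240/np.tan(np.radians(s["vfov"]/2))
def proj(s,P):
    E=np.array(s["extrinsics"]); p=(np.asarray(P)-E[:3,3])@E[:3,:3]
    f=K(s); return np.c_[s["cx"]+f*p[:,0]/-p[:,2], s["cy"]-f*p[:,1]/-p[:,2]]
def jig2w(q,P):
    c,s=np.cos(q[2]),np.sin(q[2]); P=np.asarray(P,float)
    return np.c_[q[0]+c*P[:,0]-s*P[:,1], q[1]+s*P[:,0]+c*P[:,1], P[:,2]]
E
python3 - <<'E'
from h import *
from cell import viewer
T=viewer.snapshot("top");S=viewer.snapshot("side")
t=[((-125,55,12),(228,550)),((-125,-55,12),(424,468)),((125,55,12),(47,103)),((-122,-32,80),(412,483)),((-122,32,80),(290,531))]
s=[((-125,55,12),(32,362)),((-125,-55,12),(210,550)),((125,-55,12),(650,230)),((-122,32,80),(68,265)),((-122,-32,80),(172,368))]
tp=np.array([a for a,b in t]);tu=np.array([b for a,b in t])/3.8+[325,170]
sp=np.array([a for a,b in s]);su=np.array([b for a,b in s])/4+[260,250]
rt=lambda q:proj(T,jig2w(q,tp))-tu
rs=lambda q:proj(S,jig2w(q,sp))-su
for n,f in [("t",rt),("s",rs),("both",lambda q:np.r_[rt(q),rs(q)])]:
    r=least_squares(lambda q:f(q).ravel(),[600,-80,0.4],x_scale=[100,100,1],loss="soft_l1"); print(n,r.x,"\n",np.round(f(r.x),1).tolist())
q=r.x
print("push",jig2w(q,[(-122,0,60)]))
E
```

```text
t [ 6.03236918e+02 -1.07321968e+02  3.94403670e-01] 
 [[-0.3, -0.3], [0.0, 0.2], [-0.6, -0.8], [0.6, 0.1], [0.2, 0.7]]
s [ 6.02337019e+02 -1.08567022e+02  3.94728944e-01] 
 [[-0.3, -0.1], [-0.1, -1.3], [2.1, -0.7], [-1.1, 0.5], [0.4, 0.9]]
both [ 6.02781796e+02 -1.07815749e+02  3.94452915e-01] 
 [[-0.1, -0.1], [0.3, 0.4], [-0.4, -0.6], [0.9, 0.4], [0.5, 0.9], [-0.1, -0.6], [-0.0, -1.8], [2.1, -1.0], [-1.0, 0.1], [0.6, 0.4]]
push [[ 490.15054805 -154.70073629   60.        ]]
```

Both views agree within about 1 mm: jig at (603, -108), yaw 0.394. I'll close the fingers and approach with the tool down, on the -x side of the plate.

```bash
cat >> h.py <<'E'
Q=[602.8,-107.8,0.3945]
from scipy.spatial.transform import Rotation as Ro
def orient(sg=1):
    c,s=np.cos(Q[2]),np.sin(Q[2])
    x=np.array([0,0,-1.]);y=sg*np.array([-s,c,0]);z=np.cross(x,y)
    return Ro.from_matrix(np.c_[x,y,z]).as_euler("xyz")
def W(x,y,z): return jig2w(Q,[(x,y,z)])[0]
E
python3 - <<'E'
from h import *
from cell import env,jaws,telemetry,viewer
import cv2
j0=np.array(telemetry.read_joint_positions());best=None
for sg in (1,-1):
    j=env.solve_ik(W(-180,0,150),orient(sg)); k=env.solve_ik(W(-80,0,46),orient(sg)); print(sg,j,k)
    if j is not None and k is not None:
        d=np.abs(np.array(j)-j0).max()
        if best is None or d<best[0]: best=(d,sg)
sg=best[1]; print("sg",sg)
jaws.gripper_close()
env.move_pose(W(-180,0,150),orient(sg))
env.move_linear(W(-165,0,46),v=120)
print(telemetry.read_clock(),telemetry.read_tcp_pos(),W(-165,0,46),telemetry.read_force(),telemetry.read_finger_gap())
for n in ["side","wrist","top"]: cv2.imwrite(f"pics/{n}1.png",viewer.snapshot(n)["pixels"][:,:,::-1])
a=cv2.imread("pics/top1.png")[170:350,325:475];b=cv2.imread("pics/side1.png")[210:390,220:430]
cv2.imwrite("pics/c1.png",np.hstack([cv2.resize(a,(375,450)),cv2.resize(b,(420,450))]))
E
```

```text
1 [ 0.03418001  0.09433987 -0.53912781  0.         -0.93732865 -1.21047634] [ 0.10222164  0.3445418  -0.49716488  0.         -0.72908964 -1.27851797]
-1 [ 0.03418001  0.09433987 -0.53912781  0.         -0.93732865  1.93111632] [ 0.10222164  0.3445418  -0.49716488  0.         -0.72908964  1.86307469]
sg 1
3.6583 [ 450.83459312 -171.35420399   46.46153232] [ 450.47383924 -171.217196     46.        ] [-0.4555691  -0.23460539 -0.1621027 ] -0.4034688034953103<sys>:0: UserWarning: Gimbal lock detected. Setting third angle to zero since it is not possible to uniquely determine all angles.
```

View pics/c1.png

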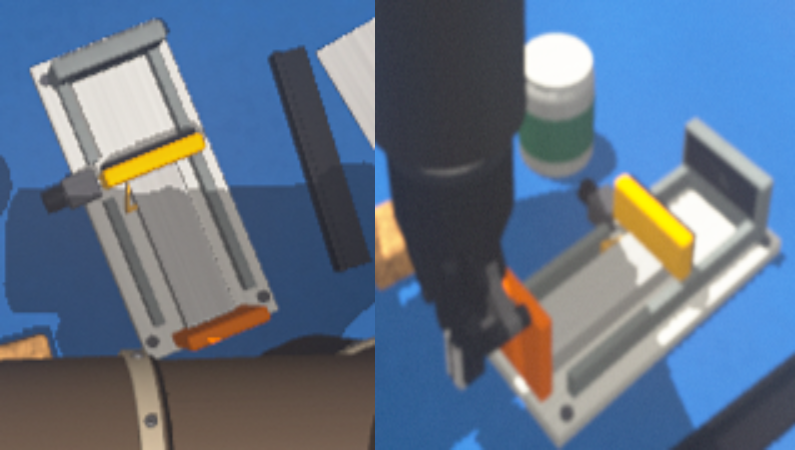

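The fingers are closed and stand just in front of the orange plate: side crop at (480,350), plate at (530,340). The jig is untouched. Next I'll make slow contact.

```bash
python3 - 2>/dev/null <<'E'
from h import *
from cell import env,jaws,telemetry,viewer
u=np.array([np.cos(Q[2]),np.sin(Q[2])])
prog=lambda:float((np.array(telemetry.read_tcp_pos())[:2]-np.array(Q[:2]))@u)
print(prog())
c=env.move_linear(W(-118,0,46),v=20,contact_N=2.5)
print(c,prog(),telemetry.read_force(),telemetry.read_clock())
E
```

```text
-164.5839828041456
True -133.6305483032007 [-0.10583763  0.68283565  0.76928003] 5.3167
```

Contact came at x = -133.6, against -133 expected (finger half-width 11 mm). So zero travel is confirmed, and I'll push about 47 mm.

```bash
python3 - 2>/dev/null <<'E'
from h import *
from cell import env,jaws,telemetry,viewer
import cv2
u=np.array([np.cos(Q[2]),np.sin(Q[2])])
prog=lambda:float((np.array(telemetry.read_tcp_pos())[:2]-np.array(Q[:2]))@u)
fx=lambda:round(float(np.array(telemetry.read_force())[:2]@u),2)
for x in (-118,-103,-86.5):
    env.move_linear(W(x,0,46),v=40); print(x,round(prog(),1),fx(),telemetry.read_clock())
env.sleep(0.4); print(prog(),fx())
b=viewer.snapshot("side")["pixels"][:,:,::-1]; a=viewer.snapshot("top")["pixels"][:,:,::-1]
cv2.imwrite("pics/c2.png",np.hstack([cv2.resize(a[170:350,325:475],(375,450)),cv2.resize(b[210:390,220:430],(420,450))]))
E
```

```text
-118 -120.5 -7.31 5.8583
-103 -105.6 -5.98 6.3833
-86.5 -89.2 -7.65 6.95
-89.31706470630886 -6.42
```

View pics/c2.png

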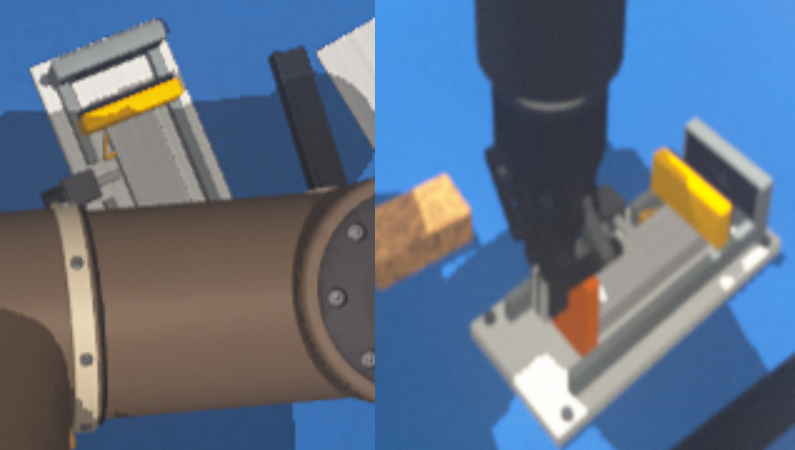

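The slide is at about 44 mm. The brass tooth at (107,145) in the top crop is past the pin line at y≈172, and a jaw gap remains. I'll release by backing straight off.

```bash
python3 - 2>/dev/null <<'E'
from h import *
from cell import env,jaws,telemetry,viewer
import cv2
env.move_linear(W(-115,0,46),v=60)
env.move_linear(W(-190,0,46),v=120)
env.move_linear(W(-195,0,170),v=150)
env.move_j([-0.818, 0.359, 0.012, 0, -1.224, -0.288])
env.sleep(0.5); print(telemetry.read_force(),telemetry.read_clock())
b=viewer.snapshot("side")["pixels"][:,:,::-1]; T=viewer.snapshot("top"); a=T["pixels"][:,:,::-1]
cv2.imwrite("pics/top3.png",a)
cv2.imwrite("pics/c3.png",np.hstack([cv2.resize(a[170:350,325:475],(375,450)),cv2.resize(b[210:390,220:430],(420,450))]))
for t in (0,30,35,40): print(t,((proj(T,jig2w(Q,[(30+t-12,40,65),(30+t-12,-40,65),(-122+t,32,80),(-122+t,-32,80)]))-[325,170])*2.5).round(1).tolist())
E
```

```text
[-0.73662974  0.18932821  1.03728526] 11.95
0 [[106.2, 178.3], [205.4, 138.9], [192.0, 351.6], [273.3, 318.6]]
30 [[91.0, 141.0], [190.0, 101.8], [176.2, 312.9], [257.3, 280.1]]
35 [[88.5, 134.8], [187.4, 95.6], [173.5, 306.5], [254.7, 273.7]]
40 [[85.9, 128.6], [184.9, 89.5], [170.9, 300.0], [252.0, 267.3]]
```

View pics/c3.png

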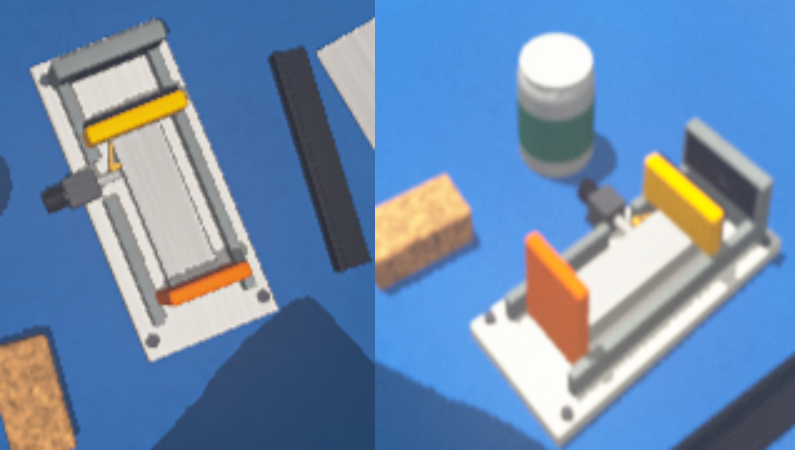

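The slide sits at about 35 mm: plate corners at roughly (173,305) and (251,276), against (173.5,306.5) and (254.7,273.7) predicted. The pin is behind the tooth, the bystanders are in place and the arm is clear, so I'm handing in.

```bash
python3 - <<'E'
from cell import order
order.finish_job()
E
```

```text
the job is handed in; nothing more can be done
```

The trim holder is latched in the middle position and the job is handed in; no verdict was reported.

- **Push:** I found the jig in the top and side views, which agreed to about 1.5 mm. With the fingers closed, I touched the orange plate within 1 mm of where I expected it. I then pushed the slide to about 44 mm of travel, short of the 67 mm limit, held it there briefly and backed straight off.
- **Last checks:** The final top view puts the slide at about 35 mm, to within about 2 mm, with the pin seated behind the brass tooth. The sanding block, tin and strip look unmoved. The putty knife was mostly outside the crop I checked, but the arm's path did not go near it. The arm was clear of everything at 11.95 s.
- **Disagreements:**
  - Under load the arm stopped about 2.7 mm short of each commanded point, so the 44 mm comes from the measured tool position.
  - The force read 6–8 N throughout, below the roughly 11 N peak I expected before the pin snapped. I only read it at the stops, so I may have missed the peak.
  - I judged the pin's seating from the picture only, since there is no reading for it.

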